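# Gauge the well and fit the vial that matches it

## Task

Take the steel depth rod by its black grip out of its wooden stand, probe the round well of the aluminium block with its lower end to find out how deep the well is, and put the rod back upright in its stand. Then stand one of the two capped vials upright in the well: the one whose top will come level with the top of the steel pillar on the block. Leave the other vial standing where it is.

Things in the scene. Friction and masses are not known exactly. Their poses are not given: they have to be found in the camera images.
- well_block: Fixed aluminium block, 142 x 80 mm, 64 mm high (x from -40 to +102 mm). One round blind well, 50 mm wide, 4 mm chamfer, flat floor, either 22 or 42 mm deep (it varies and must be probed). Origin: on the bench under the well's axis, z up; well mouth 64 mm above it. Fixed steel pillar, 18 mm thick, at its x = +75 mm, y = 0; pillar top 36 mm above the block's top (100 mm above bench).
- depth_rod: Upright round steel rod, 160 mm long, 16 mm thick, the upper 55 mm a black grip 24 mm thick; 0.12 kg. Origin: centre of its flat lower end (tip), z up the rod. Starts loose in the bore of a fixed wooden stand, 70 x 70 mm, 60 mm high; bore 24 mm wide with a 5 mm chamfer, its floor 15 mm above the bench, so the tip starts at 15 mm on the bore's axis. It goes back there.
- short_vial: Shorter capped vial, brown body, black cap, 33 mm across, 58 mm high, standing loose on the bench; cap: the top 12 mm, 24 mm across. Origin: centre of its underside, z up. In a 22 mm deep well its top is level with the pillar; in a 42 mm deep one 20 mm too low.
- tall_vial: Taller capped vial, white body, black cap, 36 mm across, 78 mm high, standing loose on the bench; cap: the top 16 mm, 27 mm across. Origin: centre of its underside, z up. In a 42 mm deep well its top is level with the pillar; in a 22 mm deep one 20 mm too high.
Things that resemble listed ones, but are neither listed nor needed, are in the scene too. There is more than one size of the depth_rod; the job needs the middle-sized.

How it is judged:
By the outcome, as a careful person would: the job done as asked, in the order asked, and still so for the second after the job is handed in, with the robot touching nothing.
It also fails if it takes over 54 s, if anything falls off the work surface, if the arm or the gripper's body presses on something with over 40 N, if the wrist force passes 120 N, or if a joint passes its speed limit or range.

## Robot

A 6-joint arm with a two-finger parallel gripper is mounted at the origin on a cart in front of the work surface, level with it; the furniture and walls round the work are solid. World frame = base frame: x ahead of the robot, y to its left, z up, the work surface at z = 0. Lengths are in m, angles in rad, forces in N, time in s.
With the tool pointing down it reaches from about 0.225 to 0.875 m from the base axis. Payload 3.4 kg.
Tool frame: the origin (TCP) lies between the finger pads; the fingertips stand 25 mm ahead of it and the grasp point (between the pads) lies 6 mm ahead of it (manip.tips_ahead is the distance from the TCP to the fingertips, in m); z points along the fingers, x is the direction in which the jaws open and shut, and the axes are right-handed (so a half turn about z gives the same grasp; the last joint's range is limited). The gripper opens to 85 mm and grips with 20 to 120 N. Pads are 22 mm wide; open, the fingers measure 114 mm over their backs; the gripper's body (76 mm by 85 mm) begins 54 mm behind the grasp point. The pads swing forward as they close: fully open they stand 13 mm farther back than shut.
Start: joints at [-1.438, 0.276, 1.505, -0, 1.361, -0.121], TCP at [0.144, -0.557, 0.256] pointing down, gripper open.
Joint ranges: [-2.89, 2.89], [-0.75, 2.08], [0.22, 2.7], [-1.18, 4.32], [0.11, 2.71], [-2.7, 2.7]. Speed limits (rad/s): [2.57, 2.57, 3.14, 3.14, 3.14, 3.14].

## Interface

Orientations are given as a unit quaternion [w, x, y, z].
In Python, from rig import manip gives the robot as it stands. The module is installed in compiled form; this text tells all that it offers.
- The arm moves only by the tool send_rows, never from a script. Its argument "plan" is a list of rows, each an object with "linear": the shift along the tool's x, y, z in m, a list of three; "delta_rot": the turn, a rotation vector about the tool's x, y, z in degrees, a list of three; "fingers": the finger opening in m, from 0 to 0.0854. A call has 1 to 12 rows; each row shifts and turns the pose as measured when the row begins, along the tool's axes as they then stand; what a row does not reach is not made up. A row lasts 1/12 s, in which the tool goes at most 41.7 mm and 7.16 degrees, less where a joint would pass 70% of its speed; a pose out of reach is approached as far as the arm can. A call with a gripper value outside its range is refused whole. The fingers move at their own pace and stop on an object; "force" is the grip in N (left out, the last holds). Time passes only in rows, so rows that do not move let the fingers close. It gives the time, the measured TCP pose, the force and the opening at its end, in the units of the state.
- manip.get_state(): the state, without advancing time (a new reading comes with each control period).
- manip.get_image(name): name is "side" or "top"; returns the picture (384x512x3 uint8, red, green, blue); there is no depth.
- manip.camera_info(name): a dict with "K" (3x3 intrinsics, pixels), "rvec" (rotation vector, rad) and "tvec" (3), from world to camera coordinates, as OpenCV has them. Camera axes: x right, y down, z forward; pixel columns grow to the right and rows downward; lengths in m; the calibration is good to about 2 mm. A picture is of the moment at which its call begins. camera_info takes no time and is no camera call.
- manip.sign_off(): hands the job in, once; it reports no verdict.
Trained networks look in the newest picture that a camera, given by its name, has taken for a name from the list of things; names that differ only in an ending like _2 or _b are one class to them, and where a whole thing is asked for, a point or a joint stands for the part that bears it (a point fixed in the world has none). Each returns a list of dicts, best first, with "p" (0 to 1); they miss things now and then, are a little off and sometimes report something else, mostly with a low value. They report only what shows in the picture. A call takes as long as a camera call. They do not tell look-alikes from the thing itself.
- manip.find_in(thing, camera): "extent" ([left, top, right, bottom] in pixels, round what is visible of it).
- manip.masks_of(thing, camera): "pixels" (384x512 bool, what is visible of it) and "extent" ([left, top, right, bottom] in pixels, round what is visible of it).
The state is a dict: "clock": time; "qpos": joint angles; "qd": joint speeds; "effort": joint torques, N m; "position": TCP position; "ee_rot": TCP orientation; "contact_force": force on the tool from outside, world axes, zero at the start; "moment": the same for the moment, N m; "width": finger opening in m.
Only numpy, scipy, OpenCV 4.12 (cv2) and the standard library are available. Lean on these libraries where they do the work, as an engineer would, in place of code of your own. Each camera call takes 0.05 s, during which the arm holds its last target. There are 200 camera calls.

## Working session

There is one attempt and no reset: what is moved stays moved. The work goes in short steps, Python scripts to look and compute and a tool call to move; the robot and the scene stay as the last step left them, time stands still between calls to the robot, and variables do not carry over. Pictures are saved under pics/ and viewed, about 8 in all and at most 12, crops included, and the job is handed in when it is done.

Besides the shell and the picture viewer there is one more tool, called after ">>>" in YAML: its name, and indented under it one key for each argument. send_rows: Moves the arm, as the interface text tells. Its arguments: {"type":"object","properties":{"plan":{"type":"array","items":{"type":"object","properties":{"linear":{"type":"array","items":{"type":"number"}},"delta_rot":{"type":"array","items":{"type":"number"}},"fingers":{"type":"number"}}}},"force":{"type":"number"}},"required":["plan"]}

```bash
mkdir -p pics; cat > h.py <<'E'
import numpy as np, cv2
from rig import manip
def cam(n):
    c=manip.camera_info(n); return np.array(c["K"],float),cv2.Rodrigues(np.array(c["rvec"],float))[0],np.array(c["tvec"],float).ravel()
def proj(n,P):
    K,R,t=cam(n); p=(K@(R@np.atleast_2d(P).T+t[:,None])); return (p[:2]/p[2]).T
def back(n,uv,z):
    K,R,t=cam(n); d=R.T@np.linalg.inv(K)@np.array([uv[0],uv[1],1.]); o=-R.T@t; return o+d*(z-o[2])/d[2]
def save(n,f,crop=None,s=1):
    im=manip.get_image(n)[:,:,::-1]
    if crop: im=im[crop[1]:crop[3],crop[0]:crop[2]]
    cv2.imwrite('pics/'+f,cv2.resize(im,None,fx=s,fy=s,interpolation=cv2.INTER_CUBIC))
E
python3 - <<'E'
from h import *
a=manip.get_image('top');b=manip.get_image('side')
im=np.vstack([a,b])[:,:,::-1]
cv2.imwrite('pics/a.png',cv2.resize(a[:,:,::-1],(800,600),interpolation=cv2.INTER_CUBIC))
cv2.imwrite('pics/b.png',cv2.resize(b[:,:,::-1],(800,600),interpolation=cv2.INTER_CUBIC))
for n in('top','side'):
    K,R,t=cam(n);print(n,(-R.T@t).round(3),R[2].round(2))
    for th in('well_block','depth_rod','short_vial','tall_vial'):
        print(th,[(round(d['p'],2),np.round(d['extent']).astype(int).tolist()) for d in manip.find_in(th,n)])
s=manip.get_state();print(s)
E
```

```text
top [0.272 0.031 1.096] [ 0.17 -0.   -0.99]
well_block [(0.75, [216, 131, 258, 185]), (0.34, [326, 185, 339, 200])]
depth_rod [(0.66, [168, 218, 191, 235]), (0.59, [153, 180, 170, 192])]
short_vial [(0.54, [352, 137, 365, 152])]
tall_vial [(0.54, [327, 185, 342, 202])]
side [0.164 0.814 0.654] [ 0.27 -0.77 -0.58]
well_block [(0.59, [174, 168, 238, 217])]
depth_rod [(0.82, [203, 203, 215, 264]), (0.81, [161, 220, 176, 266]), (0.72, [263, 174, 279, 275])]
short_vial [(0.69, [238, 119, 251, 140])]
tall_vial [(0.51, [275, 137, 287, 162])]
{'clock': 0.5, 'qpos': array([-1.43803619e+00,  2.75929972e-01,  1.50492979e+00,  1.43103848e-05,
        1.36069243e+00, -1.20967455e-01]), 'qd': array([-4.89792932e-04, -1.05740639e-03, -6.93796585e-04,  6.42645449e-06,
       -3.38211539e-04, -1.03548832e-03]), 'effort': array([-1.08505265e-03, -4.16259527e+01, -2.45877367e+01, -2.61005507e-04,
        1.46415729e-03, -2.98237552e-06]), 'position': array([ 0.14435359, -0.55660872,  0.25629901]), 'ee_rot': array([ 9.24054454e-06,  7.90889074e-01, -6.11959534e-01,  1.93055250e-05]), 'contact_force': array([-0.02830438, -1.07048469,  1.04554667]), 'moment': array([ 0.00612869, -0.01005303,  0.01568791]), 'width': 0.08556746077537328}
```

View pics/a.png

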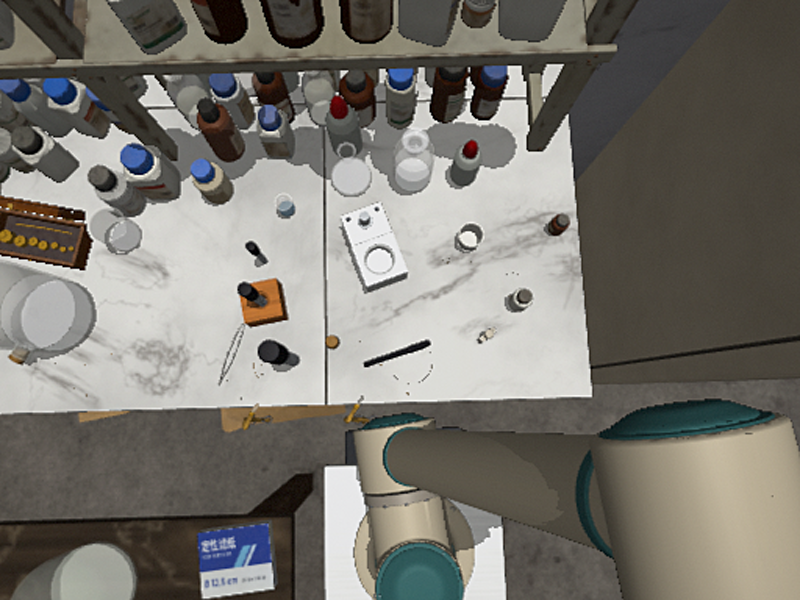

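View pics/b.png

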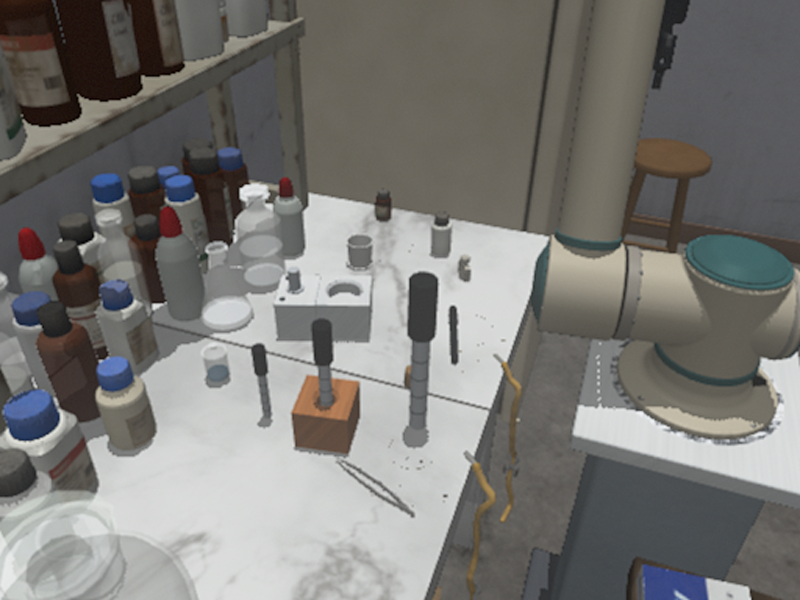

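The stand and the middle rod are at about (262,297) in the top view and (325,350) in the side view. The look-alikes are the small rod at (255,252) and the large rod at (275,353). The tall vial is at (519,299), the short vial at (558,224), the well at (380,260) and the pillar at (364,217). The rod in the stand is the middle-sized one. Next I'll take a close crop.

```bash
python3 - <<'E'
from h import *
def c(n,x,y,w,h,s): 
    im=manip.get_image(n)[y:y+h,x:x+w,::-1]; return cv2.resize(im,None,fx=s,fy=s,interpolation=cv2.INTER_CUBIC)
a=c('top',140,150,60,60,6.6667)   # stand
b=c('top',210,125,60,60,6.6667)
d=c('side',175,190,60,60*1,3.3333);e=c('side',170,165,75,60,3.3333)
f=c('top',315,130,60,60,3.3333); g=c('side',230,110,60,60,3.3333)
o=np.zeros((600,800,3),np.uint8)
o[:400,:400]=a;o[:400,400:]=b
for i,x in enumerate((d,f,g)): o[400:,i*200:i*200+200]=x[:200,:200]
o[400:,600:]=e[:200,:200]
cv2.imwrite('pics/c.png',o)
for n in('top','side'):
  for th in('short_vial','tall_vial','depth_rod','well_block'):
    for m in manip.masks_of(th,n):
        ys,xs=np.nonzero(m['pixels']); print(n,th,round(m['p'],2),np.round(m['extent'],1),xs.mean().round(1),ys.mean().round(1),len(xs))
E
```

```text
top short_vial 0.43 [353.9 138.4 362.6 150.8] 357.5 143.0 105
top tall_vial 0.69 [324.4 184.3 341.  198.6] 332.6 191.2 183
top tall_vial 0.65 [151.8 181.2 170.2 197.1] 160.7 187.8 172
top depth_rod 0.79 [169.2 217.7 191.  236. ] 177.0 226.0 291
top depth_rod 0.48 [150.7 181.1 169.9 197.5] 160.6 187.6 158
top well_block 0.59 [218.8 129.4 257.4 183.6] 239.2 156.9 1290
side short_vial 0.48 [240.1 117.7 250.  140.2] 245.2 130.8 185
side tall_vial 0.68 [277.  139.4 289.5 163.1] 282.8 149.2 308
side depth_rod 0.95 [201.  203.7 216.1 259.9] 207.0 227.7 569
side depth_rod 0.84 [160.8 219.9 177.4 269.2] 167.7 240.8 344
side depth_rod 0.83 [261.6 174.1 280.3 275.3] 269.4 217.7 1419
side well_block 0.98 [173.4 169.8 237.2 216.6] 207.0 194.1 2215
```

View pics/c.png

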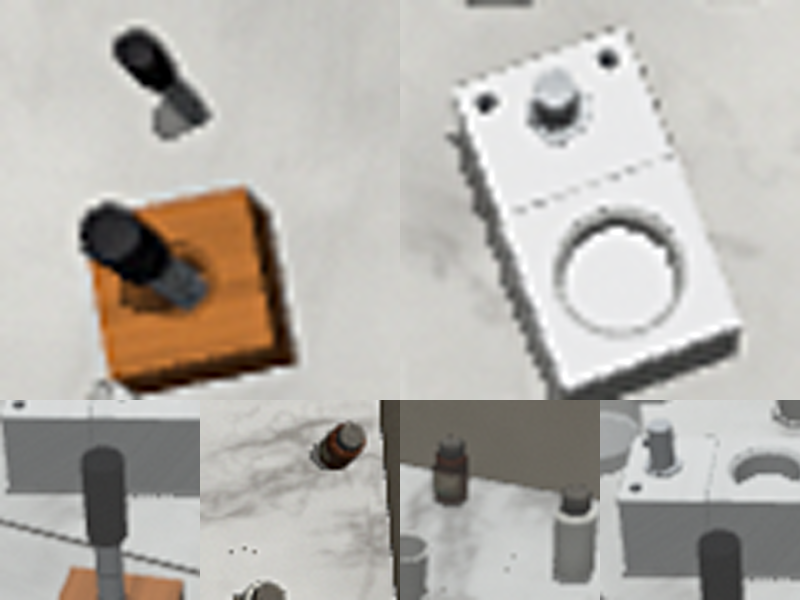

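```bash
python3 - <<'E'
from h import *
from scipy.optimize import least_squares as LS
T=lambda L,ox,oy,s=6.66667,dx=0:[((x-dx)/s+ox-.5+.5/s*0,y/s+oy-.5) for x,y in L]
def fit(loc,uv,z,x0):
    W=np.array([back('top',u,z)[:2] for u in uv]); loc=np.array(loc)
    def m(p):c,s=np.cos(p[2]),np.sin(p[2]);return loc@np.array([[c,s],[-s,c]])+p[:2]
    r=LS(lambda p:(m(p)-W).ravel(),x0);print(r.x.round(4),'yaw',np.degrees(r.x[2]).round(1),'res mm',(1000*(m(r.x)-W)).round(1).tolist());return r.x
b=T([(455,90),(628,30),(740,328),(565,392),(620,270)],210,125,dx=400)
p=fit([(.102,.04),(.102,-.04),(-.04,-.04),(-.04,.04),(0,0)],b,.064,[.5,0,.3])
pt=back('top',T([(556,85)],210,125,dx=400)[0],.1)
c,s=np.cos(p[2]),np.sin(p[2]);print('pillar meas',pt.round(4),'pred',p[:2]+.075*np.array([c,s]))
st=T([(245,188),(273,360),(110,388)],140,150)
h=.035;q=fit([(h,-h),(-h,-h),(-h,h)],st,.06,[.4,.2,.1])
print('grip top',back('top',T([(112,232)],140,150)[0],.175).round(4),'px',proj('top',[q[0],q[1],.175]),proj('side',[q[0],q[1],.175]), 'side meas',T([(103,50)],175,190,3.3333))
for n,z,u,v in(('short',.058,(360-.5,139.9-.5),(245,121.5)),('tall',.078,(331.7,188),(282.3,137))):
    print(n,back('top',u,z).round(4),back('side',v,z).round(4))
print(back('side',(207-.5,203.7+2.3),.175),back('top',(168,187),.06))
print('well rim side',proj('side',[p[0],p[1],.064]))
E
```

```text
[0.5164 0.0474 0.3226] yaw 18.5 res mm [[0.7, 0.6], [1.2, 0.1], [-0.2, -0.6], [-0.0, 0.4], [-1.7, -0.4]]
pillar meas [0.5893 0.0719 0.1   ] pred [0.58752881 0.07115351]
[0.444  0.2649 0.175 ] yaw 10.0 res mm [[-2.7, -0.2], [2.5, -0.2], [0.3, 0.3]]
grip top [0.4479 0.2639 0.175 ] px [[155.90046172 185.84132622]] [[207.34322671 208.04855286]] side meas [(205.40030900309003, 204.5001500015)]
short [ 0.5859 -0.2922  0.058 ] [ 0.5854 -0.2993  0.058 ]
tall [ 0.4424 -0.1983  0.078 ] [ 0.4411 -0.2105  0.078 ]
[0.44794894 0.25993836 0.175     ] [0.46113095 0.2598414  0.06      ]
well rim side [[220.49547599 185.49897043]]
```

```bash
cat >> h.py <<'E'
from scipy.spatial.transform import Rotation as Ro
def to(*P):
    s=manip.get_state(); q=s['ee_rot']; R=Ro.from_quat([q[1],q[2],q[3],q[0]]).as_matrix(); p=s['position']
    print('pos',p.round(4),'F',np.round(s['contact_force'],1),'w',round(s['width'],4),'t',s['clock'],'Rx',R[:,0].round(3),'Rz',R[:,2].round(3))
    for t in P:
        d=R.T@(np.array(t)-p); print(t,'delta tool mm',(1000*d).round(1)); p=np.array(t)
def tri(u,v):
    A=[];b=[]
    for n,w in(('top',u),('side',v)):
        K,R,t=cam(n);o=-R.T@t;d=R.T@np.linalg.inv(K)@[w[0],w[1],1];d/=np.linalg.norm(d);M=np.eye(3)-np.outer(d,d);A.append(M);b.append(M@o)
    return np.linalg.lstsq(np.vstack(A),np.hstack(b),rcond=None)[0]
E
python3 - <<'E'
from h import *
s=1.5625
print('large',tri((268/s,350/s),(424/s,283/s)),'small',tri((159.5,156),(260/s,349/s)))
to((.2958,-.147,.30),(.4475,.263,.30),(.4475,.263,.156))
E
```

```text
large [0.34214345 0.21395942 0.22604147] small [0.53406396 0.26998829 0.11738818]
pos [ 0.1444 -0.5566  0.2564] F [-0.5 -0.3 -0.2] w 0.0853 t 1.2 Rx [ 0.251 -0.968  0.   ] Rz [ 0. -0. -1.]
(0.2958, -0.147, 0.3) delta tool mm [-358.5 -249.4  -43.7]
(0.4475, 0.263, 0.3) delta tool mm [-358.8 -249.8   -0. ]
(0.4475, 0.263, 0.156) delta tool mm [ -0.   0. 144.]
```

>>> send_rows:
  plan:
    - {"linear":[-30,-21,-8]}
    - {"linear":[-30,-21,-8]}

```text
$.plan[0]: bad value
```

>>> send_rows:
  plan:
    - {"linear":[-0.03,-0.021,-0.008],"delta_rot":[0,0,0],"fingers":0.085}
    - {"linear":[-0.03,-0.021,-0.008],"delta_rot":[0,0,0],"fingers":0.085}
    - {"linear":[-0.03,-0.021,-0.008],"delta_rot":[0,0,0],"fingers":0.085}
    - {"linear":[-0.03,-0.021,-0.008],"delta_rot":[0,0,0],"fingers":0.085}
    - {"linear":[-0.03,-0.021,-0.008],"delta_rot":[0,0,0],"fingers":0.085}
    - {"linear":[-0.03,-0.021,-0.004],"delta_rot":[0,0,0],"fingers":0.085}
    - {"linear":[-0.03,-0.021,0],"delta_rot":[0,0,0],"fingers":0.085}
    - {"linear":[-0.03,-0.021,0],"delta_rot":[0,0,0],"fingers":0.085}
    - {"linear":[-0.03,-0.021,0],"delta_rot":[0,0,0],"fingers":0.085}
    - {"linear":[-0.03,-0.021,0],"delta_rot":[0,0,0],"fingers":0.085}
    - {"linear":[-0.03,-0.021,0],"delta_rot":[0,0,0],"fingers":0.085}
    - {"linear":[-0.03,-0.021,0],"delta_rot":[0,0,0],"fingers":0.085}

```text
clock: 2.2
position: [0.3019, -0.1363, 0.3002]
ee_rot: [0.001, 0.786, -0.618, 0.004]
contact_force: [0.5, -0.4, -0.1]
width: 0.0851
```

>>> send_rows:
  plan:
    - {"linear":[-0.03,-0.021,0],"delta_rot":[0,0,0],"fingers":0.085}
    - {"linear":[-0.03,-0.021,0],"delta_rot":[0,0,0],"fingers":0.085}
    - {"linear":[-0.03,-0.021,0],"delta_rot":[0,0,0],"fingers":0.085}
    - {"linear":[-0.03,-0.021,0],"delta_rot":[0,0,0],"fingers":0.085}
    - {"linear":[-0.03,-0.021,0],"delta_rot":[0,0,0],"fingers":0.085}
    - {"linear":[-0.03,-0.021,0],"delta_rot":[0,0,0],"fingers":0.085}
    - {"linear":[-0.03,-0.021,0],"delta_rot":[0,0,0],"fingers":0.085}
    - {"linear":[-0.03,-0.021,0],"delta_rot":[0,0,0],"fingers":0.085}
    - {"linear":[-0.03,-0.021,0],"delta_rot":[0,0,0],"fingers":0.085}
    - {"linear":[-0.03,-0.021,0],"delta_rot":[0,0,0],"fingers":0.085}

```text
clock: 3.03
position: [0.4363, 0.2247, 0.3027]
ee_rot: [-0.002, 0.787, -0.617, 0.011]
contact_force: [0.8, -0.0, -0.2]
width: 0.0847
```

```bash
python3 -c "
from h import *
to((.4475,.263,.30),(.4475,.263,.156))"
```

```text
pos [0.4363 0.2247 0.3027] F [ 0.8 -0.  -0.2] w 0.0847 t 3.0333 Rx [ 0.238 -0.971  0.014] Rz [ 0.019 -0.01  -1.   ]
(0.4475, 0.263, 0.3) delta tool mm [-34.6 -19.9   2.5]
(0.4475, 0.263, 0.156) delta tool mm [ -2.    2.4 144. ]
```

>>> send_rows:
  plan:
    - {"linear":[-0.018,-0.01,0.002],"delta_rot":[0,0,0],"fingers":0.085}
    - {"linear":[-0.016,-0.01,0],"delta_rot":[0,0,0],"fingers":0.085}
    - {"linear":[0,0,0],"delta_rot":[0,0,0],"fingers":0.085}

```text
clock: 3.28
position: [0.4502, 0.2721, 0.2997]
ee_rot: [-0.004, 0.789, -0.614, 0.01]
contact_force: [-0.1, 0.1, -0.3]
width: 0.0851
```

```bash
cat >> h.py <<'E'
_to=to
def to(*P,a=-75.5):
    s=manip.get_state(); q=s['ee_rot']; R=Ro.from_quat([q[1],q[2],q[3],q[0]])
    x=np.array([np.cos(np.radians(a)),np.sin(np.radians(a)),0]);z=np.array([0,0,-1.]);D=np.c_[x,np.cross(z,x),z]
    print('rot fix deg',np.degrees((R.inv()*Ro.from_matrix(D)).as_rotvec()).round(2)); _to(*P)
E
python3 - <<'E'
from h import *
to((.4475,.263,.30),(.4475,.263,.156))
save('side','d.png',(150,130,290,270),4)
save('top','e.png',(120,130,220,230),4)
E
```

```text
rot fix deg [-1.11 -0.6  -0.3 ]
pos [0.4502 0.2721 0.2997] F [-0.1  0.1 -0.3] w 0.0851 t 3.2833 Rx [ 0.245 -0.969  0.01 ] Rz [ 0.021 -0.005 -1.   ]
(0.4475, 0.263, 0.3) delta tool mm [ 8.2  4.9 -0.3]
(0.4475, 0.263, 0.156) delta tool mm [ -1.5   2.8 144. ]
```

View pics/d.png

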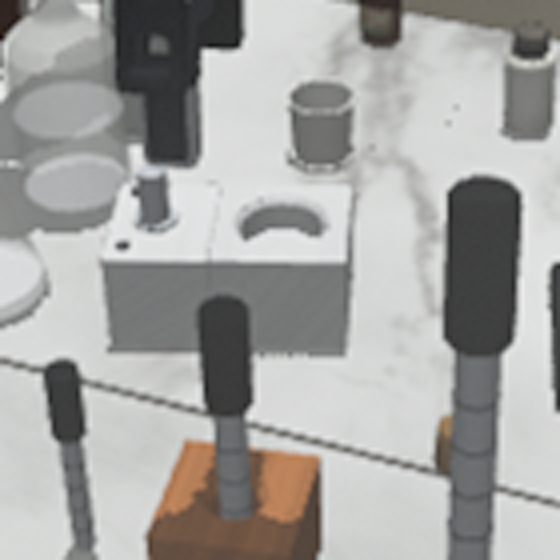

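The gripper's finger tip shows at crop (172,160), above and behind the middle rod's grip top at (223,302). The grip is free on all sides. Next I'll correct position and tilt, then descend.

>>> send_rows:
  plan:
    - {"linear":[0.008,0.005,0.01],"delta_rot":[-1.1,-0.6,-0.3],"fingers":0.085}
    - {"linear":[0,0,0.02],"delta_rot":[0,0,0],"fingers":0.085}
    - {"linear":[0,0,0.02],"delta_rot":[0,0,0],"fingers":0.085}
    - {"linear":[0,0,0.01],"delta_rot":[0,0,0],"fingers":0.085}
    - {"linear":[0,0,0],"delta_rot":[0,0,0],"fingers":0.085}

```text
clock: 3.8
position: [0.4445, 0.253, 0.2401]
ee_rot: [0.002, 0.789, -0.614, 0.002]
contact_force: [-0.7, -0.6, 0.1]
width: 0.085
```

```bash
python3 -c "
from h import *
to((.4475,.263,.156))"
```

```text
rot fix deg [ 0.06 -0.34 -0.29]
pos [0.4445 0.253  0.2401] F [-0.7 -0.6  0.1] w 0.085 t 3.8 Rx [ 0.245 -0.969  0.006] Rz [ 0.    -0.006 -1.   ]
(0.4475, 0.263, 0.156) delta tool mm [-9.4 -5.4 84. ]
```

>>> send_rows:
  plan:
    - {"linear":[-0.009,-0.005,0.005],"delta_rot":[0,-0.3,-0.3],"fingers":0.085}
    - {"linear":[0,0,0],"delta_rot":[0,0,0],"fingers":0.085}
    - {"linear":[0,0,0],"delta_rot":[0,0,0],"fingers":0.085}

```text
clock: 4.05
position: [0.4472, 0.2611, 0.2363]
ee_rot: [0.0, 0.79, -0.613, 0.0]
contact_force: [-0.6, 0.7, 1.1]
width: 0.0852
```

```bash
python3 -c "
from h import *
to((.4475,.263,.156))
save('side','f.png',(150,130,290,270),4)
_to()"
```

```text
rot fix deg [-0.   -0.04 -0.16]
pos [0.4472 0.2611 0.2363] F [-0.6  0.7  1.1] w 0.0852 t 4.05 Rx [ 0.248 -0.969  0.001] Rz [ 0.    -0.001 -1.   ]
(0.4475, 0.263, 0.156) delta tool mm [-1.8 -0.8 80.3]Traceback (most recent call last):
  File "<string>", line 5, in <module>
    _to()
    ^^^
NameError: name '_to' is not defined. Did you mean: 'to'?
```

>>> send_rows:
  plan:
    - {"linear":[-0.002,-0.001,0.015],"delta_rot":[0,0,0],"fingers":0.085}
    - {"linear":[0,0,0.02],"delta_rot":[0,0,0],"fingers":0.085}
    - {"linear":[0,0,0.02],"delta_rot":[0,0,0],"fingers":0.085}
    - {"linear":[0,0,0.012],"delta_rot":[0,0,0],"fingers":0.085}
    - {"linear":[0,0,0.006],"delta_rot":[0,0,0],"fingers":0.085}
    - {"linear":[0,0,0],"delta_rot":[0,0,0],"fingers":0.085}

```text
clock: 4.6
position: [0.4522, 0.2654, 0.1668]
ee_rot: [-0.006, 0.79, -0.613, 0.004]
contact_force: [-0.7, 0.0, -0.1]
width: 0.0851
```

```bash
python3 - <<'E'
from h import *
to((.4475,.263,.156))
a=manip.get_image('side')[150:290,140:280,::-1];b=manip.get_image('top')[140:240,110:210,::-1]
cv2.imwrite('pics/g.png',np.hstack([cv2.resize(a,(400,400),interpolation=2),cv2.resize(b,(400,400),interpolation=2)]))
E
```

```text
rot fix deg [-0.8   0.05 -0.1 ]
pos [0.4522 0.2654 0.1668] F [-0.7  0.  -0.1] w 0.0851 t 4.6 Rx [ 0.249 -0.969 -0.001] Rz [ 0.013  0.004 -1.   ]
(0.4475, 0.263, 0.156) delta tool mm [ 1.1  5.3 10.7]
```

View pics/g.png

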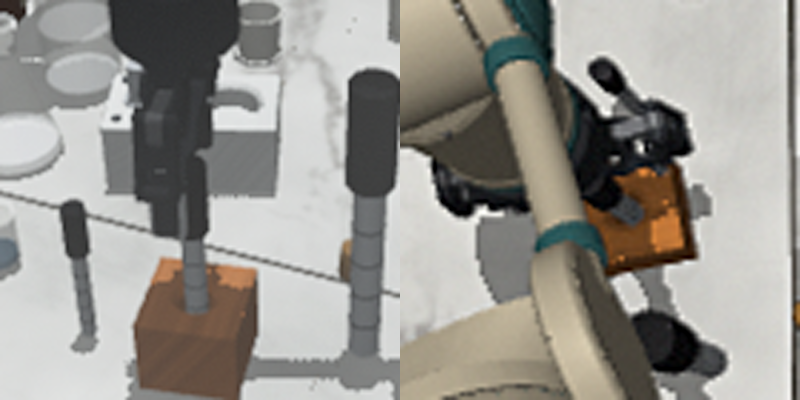

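The side view (left) shows the rod between the fingers at (195,235), and neither neighbouring rod is touched.

>>> send_rows:
  plan:
    - {"linear":[0.001,0.004,0.009],"delta_rot":[-0.8,0,0],"fingers":0.085}
    - {"linear":[0,0,0],"delta_rot":[0,0,0],"fingers":0.085}
    - {"linear":[0,0,0],"delta_rot":[0,0,0],"fingers":0.085}

```text
clock: 4.95
position: [0.451, 0.2644, 0.161]
ee_rot: [-0.003, 0.79, -0.613, 0.001]
contact_force: [0.8, -0.3, 0.3]
width: 0.0851
```

>>> send_rows:
  plan:
    - {"linear":[0,0,0],"delta_rot":[0,0,0],"fingers":0.01}
    - {"linear":[0,0,0],"delta_rot":[0,0,0],"fingers":0.01}
    - {"linear":[0,0,0],"delta_rot":[0,0,0],"fingers":0.01}
    - {"linear":[0,0,0],"delta_rot":[0,0,0],"fingers":0.01}
    - {"linear":[0,0,0],"delta_rot":[0,0,0],"fingers":0.01}
    - {"linear":[0,0,0],"delta_rot":[0,0,0],"fingers":0.01}
    - {"linear":[0,0,0],"delta_rot":[0,0,0],"fingers":0.01}
    - {"linear":[0,0,0],"delta_rot":[0,0,0],"fingers":0.01}
  force: 50

```text
clock: 5.62
position: [0.4518, 0.2647, 0.1624]
ee_rot: [-0.005, 0.79, -0.613, 0.002]
contact_force: [-0.8, -0.1, -0.2]
width: 0.0233
```

```bash
python3 -c "
from h import *
to((.4475,.263,.156))"
```

```text
rot fix deg [-0.56  0.15 -0.1 ]
pos [0.4518 0.2647 0.1624] F [-0.8 -0.1 -0.2] w 0.0233 t 5.6167 Rx [ 0.249 -0.969 -0.003] Rz [ 0.009  0.005 -1.   ]
(0.4475, 0.263, 0.156) delta tool mm [0.6 4.7 6.4]
```

>>> send_rows:
  plan:
    - {"linear":[0,0,-0.01],"delta_rot":[-0.4,0,0],"fingers":0.01}
    - {"linear":[0,0,-0.015],"delta_rot":[0,0,0],"fingers":0.01}
    - {"linear":[0,0,-0.015],"delta_rot":[0,0,0],"fingers":0.01}
    - {"linear":[0,0,0],"delta_rot":[0,0,0],"fingers":0.01}

```text
clock: 5.95
position: [0.4507, 0.2642, 0.2016]
ee_rot: [0.0, 0.79, -0.613, -0.001]
contact_force: [0.4, -0.3, -1.7]
width: 0.0227
```

```bash
python3 -c "
from h import *
to((.45,.264,.26),(.516,.047,.26))"
```

```text
rot fix deg [ 0.12  0.1  -0.1 ]
pos [0.4507 0.2642 0.2016] F [ 0.4 -0.3 -1.7] w 0.0227 t 5.95 Rx [ 0.249 -0.969 -0.002] Rz [-0.002  0.001 -1.   ]
(0.45, 0.264, 0.26) delta tool mm [ -0.1   0.8 -58.4]
(0.516, 0.047, 0.26) delta tool mm [226.6 -10.   -0.4]
```

>>> send_rows:
  plan:
    - {"linear":[0,0,-0.02],"delta_rot":[0,0,0],"fingers":0.01}
    - {"linear":[0,0,-0.02],"delta_rot":[0,0,0],"fingers":0.01}
    - {"linear":[0,0,-0.018],"delta_rot":[0,0,0],"fingers":0.01}
    - {"linear":[0,0,0],"delta_rot":[0,0,0],"fingers":0.01}
    - {"linear":[0.025,-0.001,0],"delta_rot":[0,0,0],"fingers":0.01}
    - {"linear":[0.028,-0.002,0],"delta_rot":[0,0,0],"fingers":0.01}
    - {"linear":[0.028,-0.002,0],"delta_rot":[0,0,0],"fingers":0.01}
    - {"linear":[0.028,-0.002,0],"delta_rot":[0,0,0],"fingers":0.01}
    - {"linear":[0.028,-0.002,0],"delta_rot":[0,0,0],"fingers":0.01}
    - {"linear":[0.028,-0.002,0],"delta_rot":[0,0,0],"fingers":0.01}
    - {"linear":[0.028,-0.001,0],"delta_rot":[0,0,0],"fingers":0.01}
    - {"linear":[0.015,0,0],"delta_rot":[0,0,0],"fingers":0.01}

```text
clock: 6.95
position: [0.5099, 0.0606, 0.2442]
ee_rot: [0.007, 0.793, -0.609, -0.009]
contact_force: [0.6, 0.7, -1.6]
width: 0.0225
```

>>> send_rows:
  plan:
    - {"linear":[0,0,0],"delta_rot":[0,0,0],"fingers":0.01}
    - {"linear":[0,0,0],"delta_rot":[0,0,0],"fingers":0.01}

```text
clock: 7.12
position: [0.5094, 0.0572, 0.2404]
ee_rot: [0.009, 0.791, -0.611, -0.011]
contact_force: [-0.5, 0.4, -1.1]
width: 0.0227
```

```bash
python3 -c "
from h import *
to((.516,.047,.23))"
```

```text
rot fix deg [1.54 0.35 0.11]
pos [0.5094 0.0572 0.2404] F [-0.5  0.4 -1.1] w 0.0227 t 7.1167 Rx [ 0.252 -0.968 -0.006] Rz [-0.028 -0.001 -1.   ]
(0.516, 0.047, 0.23) delta tool mm [11.6 -4.1 10.3]
```

>>> send_rows:
  plan:
    - {"linear":[0.011,-0.004,0],"delta_rot":[1.5,0.3,0],"fingers":0.01}
    - {"linear":[0,0,0],"delta_rot":[0,0,0],"fingers":0.01}
    - {"linear":[0,0,0],"delta_rot":[0,0,0],"fingers":0.01}

```text
clock: 7.37
position: [0.5138, 0.0497, 0.2369]
ee_rot: [0.001, 0.791, -0.611, -0.004]
contact_force: [0.4, 0.3, -0.6]
width: 0.0228
```

```bash
python3 - <<'E'
from h import *
to((.516,.047,.21))
a=manip.get_image('side')[120:260,150:290,::-1];b=manip.get_image('top')[110:210,190:290,::-1]
cv2.imwrite('pics/i.png',np.hstack([cv2.resize(a,(400,400),interpolation=2),cv2.resize(b,(400,400),interpolation=2)]))
E
```

```text
rot fix deg [0.33 0.28 0.14]
pos [0.5138 0.0497 0.2369] F [ 0.4  0.3 -0.6] w 0.0228 t 7.3667 Rx [ 0.253 -0.968 -0.005] Rz [-0.007  0.003 -1.   ]
(0.516, 0.047, 0.21) delta tool mm [ 3.3 -1.6 26.8]
```

View pics/i.png

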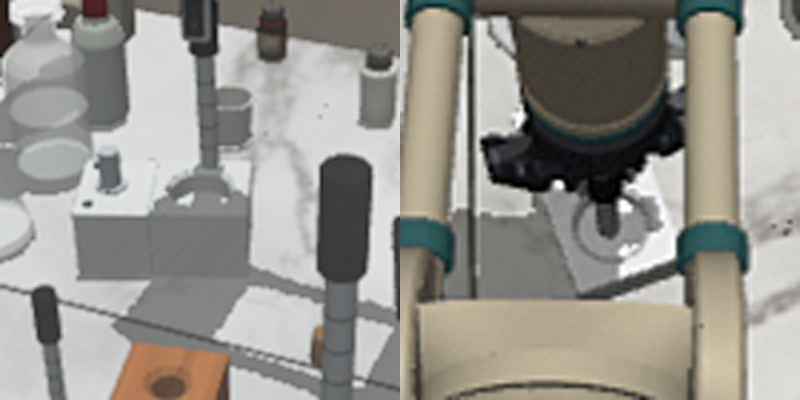

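The rod tip is over the well, at side crop (208,168) and top crop (607,238). The stand's empty bore is visible at (168,385). Next I'll probe downward.

>>> send_rows:
  plan:
    - {"linear":[0.003,-0.001,0.01],"delta_rot":[0.3,0.2,0],"fingers":0.01}
    - {"linear":[0,0,0.012],"delta_rot":[0,0,0],"fingers":0.01}
    - {"linear":[0,0,0.01],"delta_rot":[0,0,0],"fingers":0.01}
    - {"linear":[0,0,0],"delta_rot":[0,0,0],"fingers":0.01}

```text
clock: 7.8
position: [0.5155, 0.0509, 0.2048]
ee_rot: [-0.001, 0.793, -0.609, -0.0]
contact_force: [-0.1, 0.1, -1.9]
width: 0.023
```

```bash
python3 - <<'E'
from h import *
to((.516,.047,.19))
print('bore',back('side',(208.8-.5,254.2-.5),.06), back('side',(168/2.857+149.5,378/2.857+119.5),.06))
E
```

```text
rot fix deg [-0.11  0.1   0.43]
pos [0.5155 0.0509 0.2048] F [-0.1  0.1 -1.9] w 0.023 t 7.8 Rx [ 0.258 -0.966 -0.002] Rz [ 0.001  0.002 -1.   ]
(0.516, 0.047, 0.19) delta tool mm [ 3.9  0.5 14.8]
bore [0.44860106 0.26441333 0.06      ] [0.45081847 0.25957996 0.06      ]
```

>>> send_rows:
  plan:
    - {"linear":[0.002,0,0.004],"delta_rot":[0,0,0],"fingers":0.01}
    - {"linear":[0.001,0,0.004],"delta_rot":[0,0,0],"fingers":0.01}
    - {"linear":[0,0,0.003],"delta_rot":[0,0,0],"fingers":0.01}
    - {"linear":[0,0,0.003],"delta_rot":[0,0,0],"fingers":0.01}

```text
clock: 8.13
position: [0.5168, 0.0491, 0.1908]
ee_rot: [-0.002, 0.794, -0.608, 0.0]
contact_force: [0.2, 0.3, -0.3]
width: 0.0228
```

>>> send_rows:
  plan:
    - {"linear":[0,0,0.003],"delta_rot":[0,0,0],"fingers":0.01}
    - {"linear":[0,0,0.003],"delta_rot":[0,0,0],"fingers":0.01}

```text
clock: 8.3
position: [0.5189, 0.0493, 0.1892]
ee_rot: [-0.004, 0.793, -0.609, 0.003]
contact_force: [-3.8, 0.9, 22.2]
width: 0.0226
```

>>> send_rows:
  plan:
    - {"linear":[0,0,0.003],"delta_rot":[0,0,0],"fingers":0.01}
    - {"linear":[0,0,0.003],"delta_rot":[0,0,0],"fingers":0.01}

```text
clock: 8.47
position: [0.5195, 0.0496, 0.1892]
ee_rot: [-0.005, 0.793, -0.609, 0.004]
contact_force: [-3.6, -0.0, 13.9]
width: 0.0221
```

The floor was touched at TCP z = 0.189. With the tip 147 mm below the TCP, that gives tip z ≈ 42 mm. The well is 22 mm deep, so the short vial is the one to use. Next I'll return the rod.

>>> send_rows:
  plan:
    - {"linear":[0,0,-0.01],"delta_rot":[-0.3,0,0],"fingers":0.01}
    - {"linear":[0,0,-0.02],"delta_rot":[0,0,0],"fingers":0.01}
    - {"linear":[0,0,-0.02],"delta_rot":[0,0,0],"fingers":0.01}
    - {"linear":[0,0,-0.02],"delta_rot":[0,0,0],"fingers":0.01}
    - {"linear":[0,0,0],"delta_rot":[0,0,0],"fingers":0.01}

```text
clock: 8.88
position: [0.5186, 0.0492, 0.263]
ee_rot: [-0.004, 0.793, -0.609, 0.003]
contact_force: [0.7, -0.6, 0.0]
width: 0.023
```

```bash
python3 -c "
from h import *
to((.451,.2645,.26))"
```

```text
rot fix deg [-0.5   0.01  0.45]
pos [0.5186 0.0492 0.263 ] F [ 0.7 -0.6  0. ] w 0.023 t 8.8833 Rx [ 0.258 -0.966 -0.   ] Rz [ 0.008  0.002 -1.   ]
(0.451, 0.2645, 0.26) delta tool mm [-225.5    9.8    3. ]
```

>>> send_rows:
  plan:
    - {"linear":[-0.025,0.001,0],"delta_rot":[-0.4,0,0.3],"fingers":0.01}
    - {"linear":[-0.028,0.001,0],"delta_rot":[0,0,0],"fingers":0.01}
    - {"linear":[-0.028,0.001,0],"delta_rot":[0,0,0],"fingers":0.01}
    - {"linear":[-0.028,0.001,0],"delta_rot":[0,0,0],"fingers":0.01}
    - {"linear":[-0.028,0.001,0],"delta_rot":[0,0,0],"fingers":0.01}
    - {"linear":[-0.028,0.001,0],"delta_rot":[0,0,0],"fingers":0.01}
    - {"linear":[-0.028,0.001,0],"delta_rot":[0,0,0],"fingers":0.01}
    - {"linear":[-0.02,0.001,0],"delta_rot":[0,0,0],"fingers":0.01}
    - {"linear":[-0.008,0.001,0],"delta_rot":[0,0,0],"fingers":0.01}
    - {"linear":[0,0,0],"delta_rot":[0,0,0],"fingers":0.01}
    - {"linear":[0,0,0],"delta_rot":[0,0,0],"fingers":0.01}

```text
clock: 9.8
position: [0.4517, 0.2667, 0.2544]
ee_rot: [0.002, 0.79, -0.613, 0.001]
contact_force: [-0.3, 0.0, -2.1]
width: 0.0227
```

```bash
python3 -c "
from h import *
to((.451,.2645,.23))"
```

```text
rot fix deg [ 0.1  -0.19 -0.17]
pos [0.4517 0.2667 0.2544] F [-0.3  0.  -2.1] w 0.0227 t 9.8 Rx [ 0.248 -0.969  0.003] Rz [-0.001 -0.004 -1.   ]
(0.451, 0.2645, 0.23) delta tool mm [ 1.9  1.2 24.4]
```

>>> send_rows:
  plan:
    - {"linear":[0.002,0.001,0.01],"delta_rot":[0,-0.2,-0.1],"fingers":0.01}
    - {"linear":[0,0,0.012],"delta_rot":[0,0,0],"fingers":0.01}
    - {"linear":[0,0,0],"delta_rot":[0,0,0],"fingers":0.01}
    - {"linear":[0,0,0],"delta_rot":[0,0,0],"fingers":0.01}

```text
clock: 10.13
position: [0.4531, 0.2598, 0.2312]
ee_rot: [0.002, 0.789, -0.614, 0.001]
contact_force: [-0.0, 0.0, -1.0]
width: 0.0227
```

```bash
python3 - <<'E'
from h import *
to((.451,.2645,.21))
a=manip.get_image('side')[190:280,165:255,::-1];b=manip.get_image('top')[150:220,135:205,::-1]
cv2.imwrite('pics/j.png',np.hstack([cv2.resize(a,(400,400),interpolation=2),cv2.resize(b,(400,400),interpolation=2)]))
E
```

```text
rot fix deg [ 0.08 -0.19 -0.26]
pos [0.4531 0.2598 0.2312] F [-0.  0. -1.] w 0.0227 t 10.1333 Rx [ 0.246 -0.969  0.003] Rz [-0.001 -0.004 -1.   ]
(0.451, 0.2645, 0.21) delta tool mm [-5.1  0.9 21.2]
```

View pics/j.png

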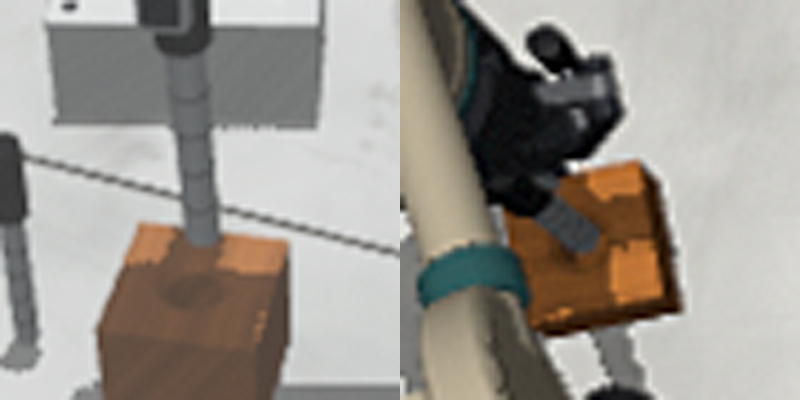

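```bash
python3 - <<'E'
from h import *
B=back('side',(192/4.444+164.5,288/4.444+189.5),.06);T=back('side',(202/4.444+164.5,241/4.444+189.5),.084)
T2=back('top',(588/5.714-70+134.5,247/5.714+149.5),.084);B2=back('top',(567/5.714-70+134.5,252/5.714+149.5),.06)
print(B,T,T2,B2,'expected tip px',proj('side',[.4505,.2598,.084]),(202/4.444+164.5,241/4.444+189.5))
E
```

```text
[0.44898303 0.26635802 0.06      ] [0.44557307 0.26053246 0.084     ] [0.44078234 0.25603042 0.084     ] [0.44256398 0.27170107 0.06      ] expected tip px [[207.78728247 242.87716719]] (209.95454545454544, 243.73042304230424)
```

>>> send_rows:
  plan:
    - {"linear":[-0.006,-0.001,0.004],"delta_rot":[0,-0.2,-0.2],"fingers":0.01}
    - {"linear":[0,0,0.002],"delta_rot":[0,0,0],"fingers":0.01}
    - {"linear":[0,0,0],"delta_rot":[0,0,0],"fingers":0.01}

```text
clock: 10.48
position: [0.454, 0.2661, 0.2265]
ee_rot: [-0.001, 0.79, -0.613, 0.0]
contact_force: [-0.1, 0.4, -0.5]
width: 0.0227
```

```bash
python3 -c "
from h import *
to((.453,.266,.21))"
```

```text
rot fix deg [-0.12  0.07 -0.14]
pos [0.454  0.2661 0.2265] F [-0.1  0.4 -0.5] w 0.0227 t 10.4833 Rx [ 0.248 -0.969 -0.001] Rz [ 0.002  0.002 -1.   ]
(0.453, 0.266, 0.21) delta tool mm [-0.1  1.  16.5]
```

>>> send_rows:
  plan:
    - {"linear":[0,0.001,0.006],"delta_rot":[-0.1,0,0],"fingers":0.01}
    - {"linear":[0,0.001,0.007],"delta_rot":[0,0,0],"fingers":0.01}
    - {"linear":[0,0,0.007],"delta_rot":[0,0,0],"fingers":0.01}

```text
clock: 10.73
position: [0.4531, 0.2664, 0.2069]
ee_rot: [-0.002, 0.79, -0.613, 0.001]
contact_force: [0.9, 0.0, -1.1]
width: 0.0229
```

>>> send_rows:
  plan:
    - {"linear":[0,0,0.006],"delta_rot":[-0.1,0,0],"fingers":0.01}
    - {"linear":[0,0,0.006],"delta_rot":[-0.1,0,0],"fingers":0.01}

```text
clock: 10.9
position: [0.4524, 0.2663, 0.1931]
ee_rot: [-0.0, 0.79, -0.613, -0.001]
contact_force: [-0.2, 0.3, -0.5]
width: 0.0233
```

```bash
python3 -c "
from h import *
to((.453,.266,.162))"
```

```text
rot fix deg [ 0.02  0.09 -0.08]
pos [0.4524 0.2663 0.1931] F [-0.2  0.3 -0.5] w 0.0233 t 10.9 Rx [ 0.249 -0.969 -0.002] Rz [-0.001  0.001 -1.   ]
(0.453, 0.266, 0.162) delta tool mm [ 0.5 -0.5 31.1]
```

Tip z is about 46 mm and there are no side forces, so it is in the bore. Continuing down.

>>> send_rows:
  plan:
    - {"linear":[0,0,0.007],"delta_rot":[0,0,0],"fingers":0.01}
    - {"linear":[0,0,0.007],"delta_rot":[0,0,0],"fingers":0.01}
    - {"linear":[0,0,0.006],"delta_rot":[0,0,0],"fingers":0.01}

```text
clock: 11.15
position: [0.452, 0.2662, 0.1702]
ee_rot: [0.0, 0.79, -0.613, -0.001]
contact_force: [0.5, 0.0, -1.3]
width: 0.0228
```

>>> send_rows:
  plan:
    - {"linear":[0,0,0.004],"delta_rot":[0,0,0],"fingers":0.01}
    - {"linear":[0,0,0.003],"delta_rot":[0,0,0],"fingers":0.01}
    - {"linear":[0,0,0.002],"delta_rot":[0,0,0],"fingers":0.01}

```text
clock: 11.4
position: [0.4529, 0.2665, 0.162]
ee_rot: [-0.0, 0.79, -0.613, -0.001]
contact_force: [-3.5, -0.8, 23.4]
width: 0.023
```

```bash
python3 -c "
from h import *
to((.453,.266,.162))"
```

```text
rot fix deg [ 0.01  0.07 -0.07]
pos [0.4529 0.2665 0.162 ] F [-3.5 -0.8 23.4] w 0.023 t 11.4 Rx [ 0.249 -0.968 -0.001] Rz [-0.001  0.001 -1.   ]
(0.453, 0.266, 0.162) delta tool mm [0.5 0.  0. ]
```

>>> send_rows:
  plan:
    - {"linear":[0,0,-0.0005],"delta_rot":[0,0,0],"fingers":0.023}
    - {"linear":[0,0,0],"delta_rot":[0,0,0],"fingers":0.04}
    - {"linear":[0,0,0],"delta_rot":[0,0,0],"fingers":0.07}
    - {"linear":[0,0,0],"delta_rot":[0,0,0],"fingers":0.08}
    - {"linear":[0,0,0],"delta_rot":[0,0,0],"fingers":0.08}
    - {"linear":[0,0,0],"delta_rot":[0,0,0],"fingers":0.08}
    - {"linear":[0,0,-0.01],"delta_rot":[0,0,0],"fingers":0.08}
    - {"linear":[0,0,-0.02],"delta_rot":[0,0,0],"fingers":0.08}
    - {"linear":[0,0,-0.03],"delta_rot":[0,0,0],"fingers":0.08}
    - {"linear":[0,0,-0.03],"delta_rot":[0,0,0],"fingers":0.08}
    - {"linear":[0,0,-0.03],"delta_rot":[0,0,0],"fingers":0.08}

```text
clock: 12.32
position: [0.4496, 0.2648, 0.2822]
ee_rot: [0.006, 0.79, -0.613, -0.004]
contact_force: [0.6, -0.4, -1.2]
width: 0.0803
```

```bash
python3 - <<'E'
from h import *
to((.5,0,.28),(.5857,-.295,.25))
for d in manip.find_in('depth_rod','side'): print(d)
E
```

```text
rot fix deg [ 0.85 -0.05 -0.08]
pos [0.4496 0.2648 0.2822] F [ 0.6 -0.4 -1.2] w 0.0803 t 12.3167 Rx [ 0.249 -0.968  0.001] Rz [-0.014 -0.005 -1.   ]
(0.5, 0, 0.28) delta tool mm [269.   17.1   2.7]
(0.5857, -0.295, 0.25) delta tool mm [307.  -10.   30.1]
{'extent': [200.9, 173.7, 216.5, 246.2], 'p': 0.95}
{'extent': [258.9, 170.6, 279.9, 276.7], 'p': 0.68}
```

>>> send_rows:
  plan:
    - {"linear":[0.025,0,0],"delta_rot":[0.8,0,0],"fingers":0.08}
    - {"linear":[0.03,0,-0.001],"delta_rot":[0,0,0],"fingers":0.08}
    - {"linear":[0.03,0,-0.001],"delta_rot":[0,0,0],"fingers":0.08}
    - {"linear":[0.03,0,-0.001],"delta_rot":[0,0,0],"fingers":0.08}
    - {"linear":[0.03,0,-0.001],"delta_rot":[0,0,0],"fingers":0.08}
    - {"linear":[0.03,0,-0.001],"delta_rot":[0,0,0],"fingers":0.08}
    - {"linear":[0.03,0,-0.001],"delta_rot":[0,0,0],"fingers":0.08}
    - {"linear":[0.03,0,-0.001],"delta_rot":[0,0,0],"fingers":0.08}
    - {"linear":[0.03,0,-0.001],"delta_rot":[0,0,0],"fingers":0.08}
    - {"linear":[0.03,0,-0.001],"delta_rot":[0,0,0],"fingers":0.08}

```text
clock: 13.2
position: [0.5311, -0.024, 0.3092]
ee_rot: [-0.015, 0.794, -0.608, 0.009]
contact_force: [0.8, -0.4, 0.5]
width: 0.0803
```

>>> send_rows:
  plan:
    - {"linear":[0.03,0,0],"delta_rot":[0,0,0],"fingers":0.08}
    - {"linear":[0.03,0,0],"delta_rot":[0,0,0],"fingers":0.08}
    - {"linear":[0.03,0,0],"delta_rot":[0,0,0],"fingers":0.08}
    - {"linear":[0.03,0,0],"delta_rot":[0,0,0],"fingers":0.08}
    - {"linear":[0.03,0,0],"delta_rot":[0,0,0],"fingers":0.08}
    - {"linear":[0.03,0,0],"delta_rot":[0,0,0],"fingers":0.08}
    - {"linear":[0.03,0,0],"delta_rot":[0,0,0],"fingers":0.08}
    - {"linear":[0.02,0,0],"delta_rot":[0,0,0],"fingers":0.08}
    - {"linear":[0,0,0],"delta_rot":[0,0,0],"fingers":0.08}
    - {"linear":[0,0,0],"delta_rot":[0,0,0],"fingers":0.08}

```text
clock: 14.03
position: [0.5931, -0.2656, 0.3125]
ee_rot: [-0.015, 0.791, -0.611, 0.012]
contact_force: [-0.7, -0.0, -0.3]
width: 0.0803
```

```bash
python3 - <<'E'
from h import *
to((.5857,-.295,.2))
a=manip.get_image('side')[80:180,200:300,::-1];b=manip.get_image('side')[190:280,165:255,::-1]
cv2.imwrite('pics/k.png',np.hstack([cv2.resize(a,(400,400),interpolation=2),cv2.resize(b,(400,400),interpolation=2)]))
E
```

```text
rot fix deg [-2.2  -0.1   0.16]
pos [ 0.5931 -0.2656  0.3125] F [-0.7 -0.  -0.3] w 0.0803 t 14.0333 Rx [ 0.253 -0.967  0.002] Rz [ 0.038  0.008 -0.999]
(0.5857, -0.295, 0.2) delta tool mm [ 26.4  18.9 111.9]
```

View pics/k.png

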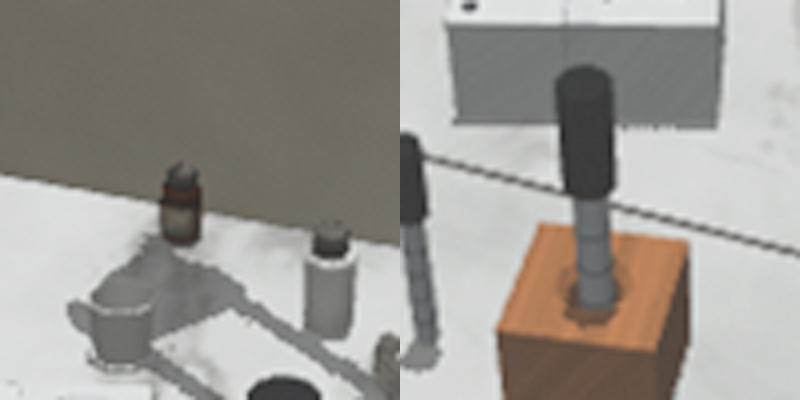

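The rod stands in its bore again (right, tip at (595,305)). The short vial is at (181,205) on the left, untouched. Next I'll fit its position from the silhouettes in both cameras.

```bash
python3 - <<'E'
from h import *
from scipy.optimize import least_squares as LS
th=np.linspace(0,2*np.pi,40)
def ext(n,x,y):
    P=[(x+r*np.cos(t),y+r*np.sin(t),z) for r,z in((.0165,0),(.0165,.043),(.012,.047),(.012,.058)) for t in th]
    q=proj(n,P);return np.r_[q.min(0),q.max(0)]
S=np.array([240,120.7,250.5,141.3])-.0; T=np.array([352.5,137,364,151.5])
for nm,f in(('side',lambda p:ext('side',*p)-S),('top',lambda p:ext('top',*p)-T),('both',lambda p:np.r_[ext('side',*p)-S,ext('top',*p)-T])):
    r=LS(f,[.586,-.295]);print(nm,r.x.round(4),r.fun.round(1))
E
```

```text
side [ 0.5831 -0.2954] [-0.1 -0.3  0.1  0.3]
top [ 0.5816 -0.2981] [-1.9 -0.2  1.8  0.2]
both [ 0.5825 -0.2974] [ 0.3 -0.6  0.5  0.  -2.1 -0.5  1.5 -0.1]
```

>>> send_rows:
  plan:
    - {"linear":[0.014,0.008,0.01],"delta_rot":[-2.2,0,0],"fingers":0.075}
    - {"linear":[0.014,0.008,0.02],"delta_rot":[0,0,0],"fingers":0.075}
    - {"linear":[0,0,0.02],"delta_rot":[0,0,0],"fingers":0.075}
    - {"linear":[0,0,0.02],"delta_rot":[0,0,0],"fingers":0.075}
    - {"linear":[0,0,0.02],"delta_rot":[0,0,0],"fingers":0.075}
    - {"linear":[0,0,0.01],"delta_rot":[0,0,0],"fingers":0.075}
    - {"linear":[0,0,0],"delta_rot":[0,0,0],"fingers":0.075}
    - {"linear":[0,0,0],"delta_rot":[0,0,0],"fingers":0.075}

```text
clock: 14.8
position: [0.5851, -0.2851, 0.2151]
ee_rot: [-0.001, 0.796, -0.606, 0.003]
contact_force: [0.1, -0.7, 0.5]
width: 0.0749
```

```bash
python3 -c "
from h import *
to((.584,-.2965,.12))"
```

```text
rot fix deg [-0.27 -0.18  0.92]
pos [ 0.5851 -0.2851  0.2151] F [ 0.1 -0.7  0.5] w 0.0749 t 14.8 Rx [ 0.266 -0.964  0.003] Rz [ 0.005 -0.002 -1.   ]
(0.584, -0.2965, 0.12) delta tool mm [10.4  4.5 95.1]
```

>>> send_rows:
  plan:
    - {"linear":[0.01,0.004,0.01],"delta_rot":[-0.2,-0.2,0.8],"fingers":0.075}
    - {"linear":[0,0,0.02],"delta_rot":[0,0,0],"fingers":0.075}
    - {"linear":[0,0,0.02],"delta_rot":[0,0,0],"fingers":0.075}
    - {"linear":[0,0,0.02],"delta_rot":[0,0,0],"fingers":0.075}
    - {"linear":[0,0,0.018],"delta_rot":[0,0,0],"fingers":0.075}
    - {"linear":[0,0,0],"delta_rot":[0,0,0],"fingers":0.075}
    - {"linear":[0,0,0],"delta_rot":[0,0,0],"fingers":0.075}

```text
clock: 15.38
position: [0.5896, -0.3018, 0.1324]
ee_rot: [-0.0, 0.791, -0.612, 0.01]
contact_force: [-0.2, -0.3, 0.3]
width: 0.0751
```

```bash
python3 - <<'E'
from h import *
to((.584,-.2965,.047))
a=manip.get_image('side')[90:170,200:280,::-1];b=manip.get_image('top')[90:190,310:410,::-1]
cv2.imwrite('pics/l.png',np.hstack([cv2.resize(a,(400,400),interpolation=2),cv2.resize(b,(400,400),interpolation=2)]))
E
```

```text
rot fix deg [-0.72 -0.86  0.04]
pos [ 0.5896 -0.3018  0.1324] F [-0.2 -0.3  0.3] w 0.0751 t 15.3833 Rx [ 0.251 -0.968  0.015] Rz [ 0.016 -0.011 -1.   ]
(0.584, -0.2965, 0.047) delta tool mm [-7.9  5.2 85.3]
```

View pics/l.png

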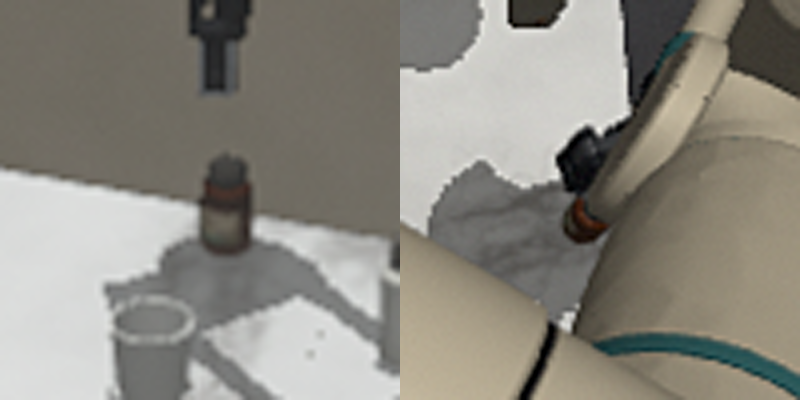

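The finger is at side crop (218,90), just left of the vial cap at (227,165). That matches the +5 mm x error in the state. Next I'll correct it and descend.

>>> send_rows:
  plan:
    - {"linear":[-0.007,0.004,0.01],"delta_rot":[-0.6,-0.7,0],"fingers":0.075}
    - {"linear":[0,0,0.012],"delta_rot":[0,0,0],"fingers":0.075}
    - {"linear":[0,0,0.01],"delta_rot":[0,0,0],"fingers":0.075}
    - {"linear":[0,0,0],"delta_rot":[0,0,0],"fingers":0.075}

```text
clock: 15.82
position: [0.5861, -0.2972, 0.1041]
ee_rot: [-0.0, 0.791, -0.612, 0.006]
contact_force: [-1.3, 0.6, -0.6]
width: 0.075
```

```bash
python3 -c "
from h import *
to((.584,-.2965,.047))"
```

```text
rot fix deg [-0.43 -0.48  0.02]
pos [ 0.5861 -0.2972  0.1041] F [-1.3  0.6 -0.6] w 0.075 t 15.8167 Rx [ 0.251 -0.968  0.008] Rz [ 0.009 -0.006 -1.   ]
(0.584, -0.2965, 0.047) delta tool mm [-1.6  2.3 57.1]
```

>>> send_rows:
  plan:
    - {"linear":[-0.001,0.002,0.008],"delta_rot":[-0.4,-0.4,0],"fingers":0.075}
    - {"linear":[0,0.001,0.012],"delta_rot":[-0.1,-0.1,0],"fingers":0.075}
    - {"linear":[0,0.001,0.012],"delta_rot":[-0.1,0,0],"fingers":0.075}
    - {"linear":[0,0,0.01],"delta_rot":[0,0,0],"fingers":0.075}
    - {"linear":[0,0,0],"delta_rot":[0,0,0],"fingers":0.075}

```text
clock: 16.23
position: [0.5819, -0.2973, 0.0592]
ee_rot: [0.001, 0.791, -0.612, -0.001]
contact_force: [0.4, -0.3, -0.2]
width: 0.075
```

```bash
python3 -c "
from h import *
to((.584,-.2965,.047))"
```

```text
rot fix deg [0.17 0.01 0.04]
pos [ 0.5819 -0.2973  0.0592] F [ 0.4 -0.3 -0.2] w 0.075 t 16.2333 Rx [ 0.251 -0.968 -0.   ] Rz [-0.003 -0.001 -1.   ]
(0.584, -0.2965, 0.047) delta tool mm [-0.2 -2.2 12.2]
```

>>> send_rows:
  plan:
    - {"linear":[0,-0.001,0.006],"delta_rot":[0.1,0,0],"fingers":0.075}
    - {"linear":[0,0,0.005],"delta_rot":[0,0,0],"fingers":0.075}
    - {"linear":[0,0,0],"delta_rot":[0,0,0],"fingers":0.075}
    - {"linear":[0,0,0],"delta_rot":[0,0,0],"fingers":0.06}
    - {"linear":[0,0,0],"delta_rot":[0,0,0],"fingers":0.05}
    - {"linear":[0,0,0],"delta_rot":[0,0,0],"fingers":0.04}
    - {"linear":[0,0,0],"delta_rot":[0,0,0],"fingers":0.03}
    - {"linear":[0,0,0],"delta_rot":[0,0,0],"fingers":0.025}
    - {"linear":[0,0,0],"delta_rot":[0,0,0],"fingers":0.025}
    - {"linear":[0,0,0],"delta_rot":[0,0,0],"fingers":0.025}
  force: 30

```text
clock: 17.07
position: [0.5836, -0.2973, 0.0473]
ee_rot: [0.0, 0.791, -0.612, 0.0]
contact_force: [0.1, -0.4, -0.1]
width: 0.0316
```

```bash
python3 -c "
from h import *
to((.584,-.2965,.047))"
```

```text
rot fix deg [ 0.02 -0.03  0.04]
pos [ 0.5836 -0.2973  0.0473] F [ 0.1 -0.4 -0.1] w 0.0316 t 17.0667 Rx [ 0.251 -0.968  0.001] Rz [-0.    -0.001 -1.   ]
(0.584, -0.2965, 0.047) delta tool mm [-0.6 -0.6  0.3]
```

>>> send_rows:
  plan:
    - {"linear":[0,0,-0.008],"delta_rot":[0,0,0],"fingers":0.025}
    - {"linear":[0,0,-0.015],"delta_rot":[0,0,0],"fingers":0.025}
    - {"linear":[0,0,-0.025],"delta_rot":[0,0,0],"fingers":0.025}
    - {"linear":[0,0,-0.03],"delta_rot":[0,0,0],"fingers":0.025}
    - {"linear":[0,0,-0.03],"delta_rot":[0,0,0],"fingers":0.025}
    - {"linear":[0,0,-0.03],"delta_rot":[0,0,0],"fingers":0.025}
    - {"linear":[0,0,-0.02],"delta_rot":[0,0,0],"fingers":0.025}
    - {"linear":[0,0,0],"delta_rot":[0,0,0],"fingers":0.025}

```text
clock: 17.73
position: [0.5823, -0.2965, 0.2139]
ee_rot: [0.001, 0.791, -0.612, -0.002]
contact_force: [0.8, -0.6, -0.0]
width: 0.0314
```

```bash
python3 -c "
from h import *
to((.5165,.047,.2))"
```

```text
rot fix deg [0.19 0.14 0.03]
pos [ 0.5823 -0.2965  0.2139] F [ 0.8 -0.6 -0. ] w 0.0314 t 17.7333 Rx [ 0.251 -0.968 -0.003] Rz [-0.004  0.002 -1.   ]
(0.5165, 0.047, 0.2) delta tool mm [-349.   -22.5   14.7]
```

>>> send_rows:
  plan:
    - {"linear":[-0.02,-0.002,0],"delta_rot":[0,0,0],"fingers":0.025}
    - {"linear":[-0.03,-0.002,0],"delta_rot":[0,0,0],"fingers":0.025}
    - {"linear":[-0.03,-0.002,0],"delta_rot":[0,0,0],"fingers":0.025}
    - {"linear":[-0.03,-0.002,0],"delta_rot":[0,0,0],"fingers":0.025}
    - {"linear":[-0.03,-0.002,0],"delta_rot":[0,0,0],"fingers":0.025}
    - {"linear":[-0.03,-0.002,0],"delta_rot":[0,0,0],"fingers":0.025}
    - {"linear":[-0.03,-0.002,0],"delta_rot":[0,0,0],"fingers":0.025}
    - {"linear":[-0.03,-0.002,0],"delta_rot":[0,0,0],"fingers":0.025}
    - {"linear":[-0.03,-0.002,0],"delta_rot":[0,0,0],"fingers":0.025}
    - {"linear":[-0.03,-0.002,0],"delta_rot":[0,0,0],"fingers":0.025}
    - {"linear":[-0.03,-0.002,0],"delta_rot":[0,0,0],"fingers":0.025}
    - {"linear":[-0.015,-0.001,0],"delta_rot":[0,0,0],"fingers":0.025}

```text
clock: 18.73
position: [0.507, 0.052, 0.2048]
ee_rot: [0.003, 0.788, -0.615, -0.01]
contact_force: [-0.3, 0.6, 1.1]
width: 0.0319
```

>>> send_rows:
  plan:
    - {"linear":[0,0,0],"delta_rot":[0,0,0],"fingers":0.025}
    - {"linear":[0,0,0],"delta_rot":[0,0,0],"fingers":0.025}

```text
clock: 18.9
position: [0.503, 0.0567, 0.203]
ee_rot: [0.004, 0.79, -0.613, -0.012]
contact_force: [-0.3, -0.4, -1.2]
width: 0.0317
```

```bash
python3 -c "
from h import *
to((.5165,.047,.16))"
```

```text
rot fix deg [ 1.26  0.83 -0.07]
pos [0.503  0.0567 0.203 ] F [-0.3 -0.4 -1.2] w 0.0317 t 18.9 Rx [ 0.249 -0.968 -0.014] Rz [-0.025  0.008 -1.   ]
(0.5165, 0.047, 0.16) delta tool mm [ 13.3 -11.6  42.6]
```

>>> send_rows:
  plan:
    - {"linear":[0.011,-0.01,0.01],"delta_rot":[1.1,0.7,0],"fingers":0.025}
    - {"linear":[0,0,0.012],"delta_rot":[0,0,0],"fingers":0.025}
    - {"linear":[0,0,0.01],"delta_rot":[0,0,0],"fingers":0.025}
    - {"linear":[0,0,0],"delta_rot":[0,0,0],"fingers":0.025}

```text
clock: 19.23
position: [0.514, 0.0467, 0.1682]
ee_rot: [0.001, 0.79, -0.613, -0.001]
contact_force: [0.1, 0.1, -0.2]
width: 0.0317
```

```bash
python3 -c "
from h import *
to((.5165,.047,.13))"
```

```text
rot fix deg [ 0.23  0.03 -0.07]
pos [0.514  0.0467 0.1682] F [ 0.1  0.1 -0.2] w 0.0317 t 19.2333 Rx [ 0.249 -0.968 -0.001] Rz [-0.004 -0.    -1.   ]
(0.5165, 0.047, 0.13) delta tool mm [ 0.3 -2.6 38.2]
```

>>> send_rows:
  plan:
    - {"linear":[0,-0.002,0.01],"delta_rot":[0.2,0,0],"fingers":0.025}
    - {"linear":[0,0,0.012],"delta_rot":[0,0,0],"fingers":0.025}
    - {"linear":[0,0,0.012],"delta_rot":[0,0,0],"fingers":0.025}
    - {"linear":[0,0,0],"delta_rot":[0,0,0],"fingers":0.025}

```text
clock: 19.57
position: [0.516, 0.0436, 0.133]
ee_rot: [0.001, 0.789, -0.614, -0.0]
contact_force: [-0.3, 0.3, 0.1]
width: 0.0319
```

```bash
python3 - <<'E'
from h import *
to((.5165,.047,.0893))
a=manip.get_image('side')[140:220,165:245,::-1];b=manip.get_image('top')[110:200,195:285,::-1]
cv2.imwrite('pics/m.png',np.hstack([cv2.resize(a,(400,400),interpolation=2),cv2.resize(b,(400,400),interpolation=2)]))
E
```

```text
rot fix deg [ 0.1  -0.02 -0.32]
pos [0.516  0.0436 0.133 ] F [-0.3  0.3  0.1] w 0.0319 t 19.5667 Rx [ 0.245 -0.97   0.   ] Rz [-0.002 -0.001 -1.   ]
(0.5165, 0.047, 0.0893) delta tool mm [-3.1 -1.4 43.7]
```

View pics/m.png

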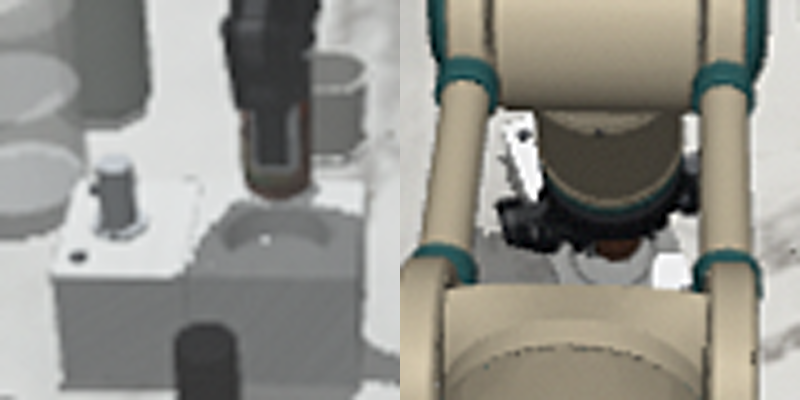

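```bash
python3 - <<'E'
from h import *
th=np.linspace(0,6.28,60)
def e(n,x,y,z,r,o,s):
    q=(proj(n,[(x+r*np.cos(t),y+r*np.sin(t),z) for t in th])+.5-np.array(o))*s; return np.r_[q.min(0),q.max(0)].round(0)
print('vial bottom',e('side',.516,.0436,.086,.0165,(165,140),5))
for w in((.516,.047),(.519,.047),(.516,.050)): print('mouth',w,e('side',*w,.064,.025,(165,140),5), e('top',*w,.064,.025,(195-90,110),4.444))
E
```

```text
vial bottom [247. 168. 317. 207.]
mouth (0.516, 0.047) [228. 200. 334. 260.] [575. 212. 654. 288.]
mouth (0.519, 0.047) [223. 199. 328. 259.] [575. 207. 653. 283.]
mouth (0.516, 0.05) [226. 203. 331. 264.] [571. 212. 649. 288.]
```

Measured against the projected mouth, the vial sits about 2–3 mm too far in +x and 4–6 mm too far in −y. Next I'll shift to TCP (0.5145, 0.0495) and lower it.

>>> send_rows:
  plan:
    - {"linear":[-0.006,0,0.005],"delta_rot":[0,0,-0.2],"fingers":0.025}
    - {"linear":[0,0,0.003],"delta_rot":[0,0,0],"fingers":0.025}
    - {"linear":[0,0,0],"delta_rot":[0,0,0],"fingers":0.025}

```text
clock: 19.92
position: [0.5174, 0.0493, 0.1285]
ee_rot: [-0.002, 0.79, -0.613, 0.003]
contact_force: [0.6, -0.0, 0.1]
width: 0.0315
```

```bash
python3 -c "
from h import *
to((.5145,.0495,.0893))"
```

```text
rot fix deg [-0.34 -0.15 -0.17]
pos [0.5174 0.0493 0.1285] F [ 0.6 -0.   0.1] w 0.0315 t 19.9167 Rx [ 0.247 -0.969  0.003] Rz [ 0.006 -0.001 -1.   ]
(0.5145, 0.0495, 0.0893) delta tool mm [-1.   3.  39.1]
```

>>> send_rows:
  plan:
    - {"linear":[0,0.002,0.006],"delta_rot":[-0.3,0,0],"fingers":0.025}
    - {"linear":[0,0,0.006],"delta_rot":[0,0,0],"fingers":0.025}
    - {"linear":[0,0,0.004],"delta_rot":[0,0,0],"fingers":0.025}

```text
clock: 20.17
position: [0.5166, 0.049, 0.113]
ee_rot: [-0.0, 0.79, -0.613, 0.003]
contact_force: [0.9, -0.1, -0.7]
width: 0.0316
```

>>> send_rows:
  plan:
    - {"linear":[0,0,0.005],"delta_rot":[0,0,0],"fingers":0.025}
    - {"linear":[0,0,0.005],"delta_rot":[0,0,0],"fingers":0.025}

```text
clock: 20.33
position: [0.5165, 0.0491, 0.102]
ee_rot: [-0.0, 0.79, -0.613, 0.003]
contact_force: [-0.7, 0.1, -0.9]
width: 0.0314
```

```bash
python3 -c "
from h import *
to((.5145,.0495,.0893))"
```

```text
rot fix deg [-0.23 -0.23 -0.11]
pos [0.5165 0.0491 0.102 ] F [-0.7  0.1 -0.9] w 0.0314 t 20.3333 Rx [ 0.248 -0.969  0.004] Rz [ 0.005 -0.003 -1.   ]
(0.5145, 0.0495, 0.0893) delta tool mm [-1.   1.9 12.7]
```

Base is at about 55 mm, inside the well, with no contact yet. The floor is expected at TCP z ≈ 0.0893.

>>> send_rows:
  plan:
    - {"linear":[0,0,0.004],"delta_rot":[-0.2,-0.2,0],"fingers":0.025}
    - {"linear":[0,0,0.004],"delta_rot":[0,0,0],"fingers":0.025}
    - {"linear":[0,0,0.002],"delta_rot":[0,0,0],"fingers":0.025}

```text
clock: 20.58
position: [0.5159, 0.0491, 0.0898]
ee_rot: [0.001, 0.79, -0.613, -0.001]
contact_force: [-0.1, 0.6, -0.6]
width: 0.0316
```

>>> send_rows:
  plan:
    - {"linear":[0,0,0.002],"delta_rot":[0,0,0],"fingers":0.025}
    - {"linear":[0,0,0.001],"delta_rot":[0,0,0],"fingers":0.025}

```text
clock: 20.75
position: [0.5162, 0.0492, 0.0881]
ee_rot: [0.0, 0.79, -0.613, -0.001]
contact_force: [-3.5, 0.6, 15.9]
width: 0.0317
```

```bash
python3 -c "
from h import *
to((.5145,.0495,.0893))"
```

```text
rot fix deg [ 0.09  0.05 -0.12]
pos [0.5162 0.0492 0.0881] F [-3.5  0.6 15.9] w 0.0317 t 20.75 Rx [ 0.248 -0.969 -0.001] Rz [-0.002  0.    -1.   ]
(0.5145, 0.0495, 0.0893) delta tool mm [-0.8  1.6 -1.2]
```

>>> send_rows:
  plan:
    - {"linear":[0,0,-0.0005],"delta_rot":[0,0,0],"fingers":0.036}
    - {"linear":[0,0,0],"delta_rot":[0,0,0],"fingers":0.04}
    - {"linear":[0,0,0],"delta_rot":[0,0,0],"fingers":0.042}
    - {"linear":[0,0,-0.004],"delta_rot":[0,0,0],"fingers":0.05}
    - {"linear":[0,0,-0.004],"delta_rot":[0,0,0],"fingers":0.05}
    - {"linear":[0,0,-0.01],"delta_rot":[0,0,0],"fingers":0.05}
    - {"linear":[0,0,-0.02],"delta_rot":[0,0,0],"fingers":0.05}
    - {"linear":[0,0,-0.03],"delta_rot":[0,0,0],"fingers":0.06}
    - {"linear":[0,0,-0.03],"delta_rot":[0,0,0],"fingers":0.06}
    - {"linear":[0,0,-0.03],"delta_rot":[0,0,0],"fingers":0.06}
    - {"linear":[0,0,-0.02],"delta_rot":[0,0,0],"fingers":0.06}
    - {"linear":[0,0,0],"delta_rot":[0,0,0],"fingers":0.06}

```text
clock: 21.75
position: [0.5156, 0.0491, 0.2438]
ee_rot: [0.001, 0.79, -0.613, -0.002]
contact_force: [1.3, -0.6, 0.2]
width: 0.0599
```

```bash
python3 - <<'E'
from h import *
to()
save('side','n.png',(150,110,300,270),3.75)
E
```

```text
rot fix deg [ 0.28  0.11 -0.13]
pos [0.5156 0.0491 0.2438] F [ 1.3 -0.6  0.2] w 0.0599 t 21.75 Rx [ 0.248 -0.969 -0.002] Rz [-0.005  0.001 -1.   ]
```

View pics/n.png

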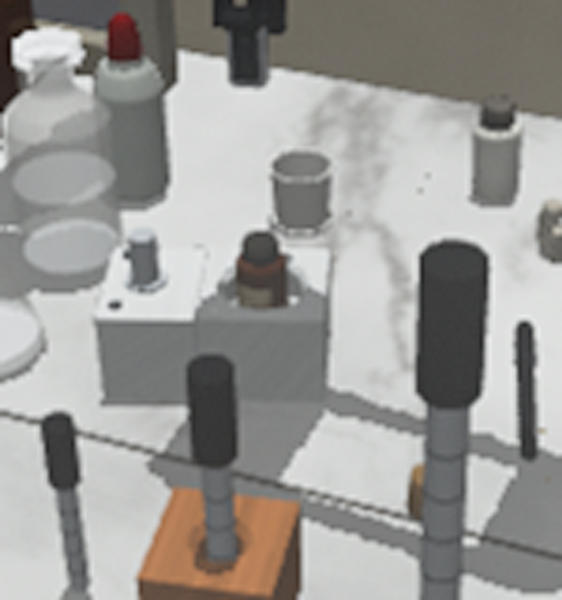

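The short vial stands upright in the well, with its cap at (262,245) level with the pillar top at (142,238). The rod is upright in its stand at (215,460), and the tall vial is untouched at (497,155). The gripper is clear.

```bash
python3 -c "
from rig import manip
print(manip.sign_off())"
```

```text
the job is handed in; nothing more can be done
None
```

The job is done and handed in at about 22 s of the 54 s allowed; sign-off gave no verdict.

- **Probe:** I took the middle-sized rod from its stand and lowered it into the well. It touched the floor with its tip about 42 mm above the bench, so the well is 22 mm deep. The largest wrist force I read was about 23 N.
- **Rod return:** The rod went back into its stand. It met the bore floor at the same height at which I had gripped it, so it had not slipped during the probing.
- **Vial:** A 22 mm well calls for the short vial, which I stood in the well. It met the floor about 1 mm lower than predicted, at 16 N, and I then released it.
- **Last picture:** The side view shows the short vial upright in the well with its top about level with the pillar. The rod is upright in its stand, the tall vial is standing where it was, and the gripper is clear of everything.

**Disagreements:** The two cameras differed by up to about 12 mm on where the vials and the bore were. Those differences stayed within the clearances, and no check failed.

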